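Open the long vial box in the fume hood

ROBOT

A 6-joint arm with a two-finger parallel gripper is mounted at the origin on the work surface. World frame = base frame: x ahead of the robot, y to its left, z up, the work surface at z = 0. Lengths are in m, angles in rad, forces in N, time in s.
With the tool pointing down it reaches from about 0.425 to 0.95 m from the base axis. Payload 3.5 kg.
Tool frame: the origin (TCP) lies between the finger pads; the fingertips stand 14 mm ahead of it and the grasp point (between the pads) lies 5 mm behind it; z points along the fingers, y is the direction in which the jaws open and shut (so a half turn about z gives the same grasp; the last joint's range is limited). The gripper opens to 85 mm and grips with 20 to 120 N. Pads are 22 mm wide; open, the fingers measure 114 mm over their backs; the gripper's body (76 mm by 85 mm) begins 54 mm behind the grasp point. The pads swing forward as they close: fully open they stand 13 mm farther back than shut.
Start: joints at [-1.483, 0.286, 1.577, -0, 1.279, -0.15], TCP at [0.159, -0.656, 0.245] pointing down, gripper open.
Joint ranges: [-2.77, 2.77], [-0.9, 2.22], [0.21, 2.48], [-1.53, 4.67], [0.24, 2.81], [-2.84, 2.84]. Speed limits (rad/s): [2.79, 2.79, 3.14, 3.14, 3.14, 3.14].

INTERFACE

Orientations are given as a unit quaternion [x, y, z, w].
In Python, from plant import ctrl gives the robot as it stands. The module is installed in compiled form; this text tells all that it offers.
- The arm moves only by the tool servo_tool, never from a script. Its argument "increments" is text: rows parted by semicolons, each of 7 numbers parted by spaces: the turn, a rotation vector about the tool's x, y, z in rad, then the shift along the tool's x, y, z in cm, then the finger opening in cm, from 0 to 8.54. In form: ax ay az dx dy dz claw; .... A call has 1 to 10 rows; each row is the pose to reach, as a shift and turn from the pose commanded when the call began, along the tool's axes at that moment; what a row does not reach only later rows make up. A row lasts 1/12 s, in which the tool goes at most 41.7 mm and 7.16 degrees, less where a joint would pass 70% of its speed; a pose out of reach is approached as far as the arm can. A call with a gripper value outside its range is refused whole. The fingers move at their own pace and stop on an object; "grip_force" is the grip in N (left out, the last holds). Time passes only in rows, so rows that repeat a pose let the fingers close. It gives the time, the measured TCP pose, the force and the opening at its end, in the units of the state.
- ctrl.get_state(): the state, without advancing time (a new reading comes with each control period).
- ctrl.read_camera(name): name is "side" or "top"; returns (picture, depth): 400x640x3 uint8, red, green, blue; 400x640 float32, m along the optical axis (not along the pixel's ray), 0 where there is no reading.
- ctrl.camera_info(name): a dict with "camera_matrix" (3x3 intrinsics, pixels), "world_to_cam" (4x4, takes a point from world to camera coordinates). Camera axes: x right, y down, z forward; pixel columns grow to the right and rows downward; lengths in m; the calibration is good to about 2 mm. A picture is of the moment at which its call begins. camera_info takes no time and is no camera call.
- ctrl.sign_off(): hands the job in, once; it reports no verdict.
The state is a dict: "time": time; "qpos": joint angles; "dq": joint speeds; "joint_efforts": joint torques, N m; "eef_pos": TCP position; "tcp_rot": TCP orientation; "contact_force": force on the tool from outside, world axes, zero at the start; "wrist_torque": the same for the moment, N m; "opening": opening from 0.0 (shut) to 1.0 (fully open).
Only numpy, scipy, OpenCV 4.12 (cv2) and the standard library are available. Lean on these libraries where they do the work, as an engineer would, in place of code of your own. Each camera call takes 0.05 s, during which the arm holds its last target.

TASK

Open the long vial box: lift its lid a little, within its grooves, so that it clears the lip at the end nearest the robot, slide it straight out over that lip, and set it down gently (not dropped), flat with its grip tab upward, in the middle of the black rubber mat. Leave the lid of the short square box in its place.

Things in the scene. Friction and masses are not known exactly. Their poses are not given: they have to be found in the camera images.
- box: Fixed long wooden box, 160 (x) by 108 by 81 mm high. Origin: centre of underside, on the bench, z up. Its lid lies on ledges at height 50, in side grooves 26 high; rails over them (height 76 to 81, 72 mm apart) stop it rising out. The +x end is closed; the -x end, roughly towards the robot, has a lip up to height 58. Raise the lid 8 to 20 mm (best 14), slide it along -x: clear of rails and lip after 155 mm.
- lid_grip (a point): Grip point on the long box's loose lid: a wooden panel 140 (x) by 88 by 6 mm, 0.08 to 0.17 kg, with a central upright tab 14 mm thick (x), 50 wide (y), 38 high above the panel. Point: on the tab's axis, 24 mm above the panel's top, 14 below the tab's top, 30 above the underside; z up, x along the box. Closed: point 80 mm above the bench. 2 to 4 mm play in the grooves. Pinch the tab across its 14 mm.
- mat: Black rubber mat fixed flat on the bench, 200 mm (x) by 160 mm (y), 4 mm thick. Origin: centre of its underside, on the bench, z up. Nothing lies on it at the start. With the lid lying on it, the lid's grip point is 34 mm above the bench.
- square_knob (a point): Middle of the round knob of the loose lid on the short square box, a bystander built like the long box but 108 by 108 mm, 81 mm high. Knob 30 mm across, its top 82 mm above the bench, this point 75 mm above it. This lid must stay where it is.
Mind the look-alikes: they are no part of the job. Leave any purple or red look-alike of the part that bears lid_grip alone.

How it is judged:
By the outcome, as a careful person would: the job done as asked, in the order asked, and still so for the second after the job is handed in, with the robot touching nothing.
It also fails if it takes over 54 s, if anything falls off the work surface, if the arm or the gripper's body presses on something with over 40 N, if the wrist force passes 120 N, or if a joint passes its speed limit or range.

## Working session

There is one attempt and no reset: what is moved stays moved. The work goes in short steps, Python scripts to look and compute and a tool call to move; the robot and the scene stay as the last step left them, time stands still between calls to the robot, and variables do not carry over. Pictures are saved under pics/ and viewed, and the job is handed in when it is done.

Besides the shell and the picture viewer there is one more tool, called after "Request:" as name(argument=value, ...) on one line, values as JSON. servo_tool: Moves the arm, as the interface text tells. Its arguments: {"type":"object","properties":{"increments":{"type":"string"},"grip_force":{"type":"number"}},"required":["increments"]}

```bash
mkdir -p pics; python3 - <<'E'
from plant import ctrl
import cv2,numpy as np
for n in("top","side"):
    p,d=ctrl.read_camera(n); cv2.imwrite(f"pics/{n}0.png",p[:,:,::-1]); np.savez(f"{n}0.npz",p=p,d=d)
    print(n,{k:np.round(v,4).tolist() if hasattr(v,'tolist') or isinstance(v,list) else v for k,v in ctrl.camera_info(n).items()})
print(ctrl.get_state())
E
```

```text
top {'camera_matrix': [[507.4145, 0.0, 310.8454], [0.0, 507.4145, 191.1065], [0.0, 0.0, 1.0]], 'world_to_cam': [[0.0077, -0.9997, -0.0216, -0.1406], [-0.9934, -0.0052, -0.1142, 0.446], [0.1141, 0.0223, -0.9932, 1.4447], [0.0, 0.0, 0.0, 1.0]]}
side {'camera_matrix': [[420.7865, 0.0, 324.0133], [0.0, 420.7865, 202.9489], [0.0, 0.0, 1.0]], 'world_to_cam': [[-0.9063, -0.4227, 0.0002, 0.3418], [-0.2785, 0.5969, -0.7524, 0.2863], [0.3179, -0.682, -0.6587, 1.0624], [0.0, 0.0, 0.0, 1.0]]}
{'time': 0.1, 'qpos': array([-1.48295366e+00,  2.87121341e-01,  1.57800398e+00, -1.39323640e-05,
        1.27861911e+00, -1.49977553e-01]), 'dq': array([-0.00043867, -0.00319395, -0.00424331, -0.000676  ,  0.00031817,
       -0.00080574]), 'joint_efforts': array([ 5.14365802e-04, -4.07297230e+01, -2.93699563e+01, -1.46335028e-04,
        3.43852495e-03,  2.61592508e-07]), 'eef_pos': array([ 0.15901065, -0.65542995,  0.24407038]), 'tcp_rot': array([ 9.92937706e-01,  1.18632014e-01,  2.67540899e-05, -1.07557418e-03]), 'contact_force': array([-0.39964044,  0.58863211, -0.26678981]), 'wrist_torque': array([ 0.05762347, -0.00131979, -0.0022424 ]), 'opening': 1.0013923244945848}
```

View pics/top0.png

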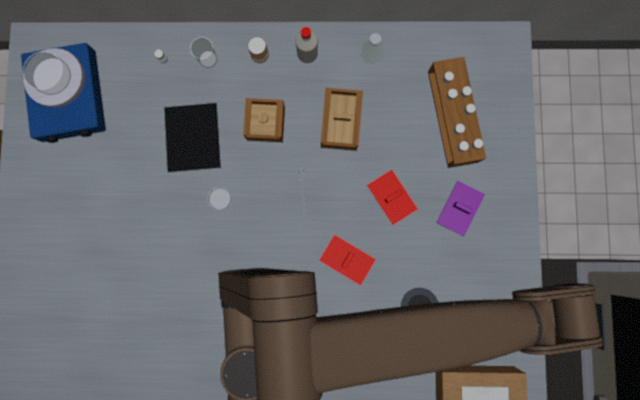

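View pics/side0.png

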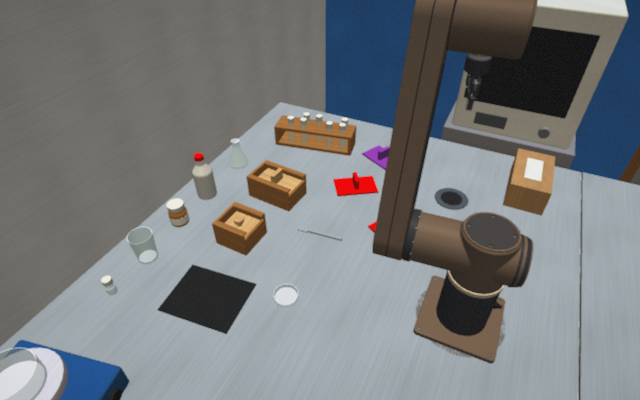

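Candidates for the part with the tab: the wooden lid in the long box at top (342,119), red at (392,196) and (348,260), and purple at (461,208). Only the wooden one fits, since it lies in the long box. The square box, with its round knob, is at (264,119) and the mat at (192,137). I'll enlarge and measure.

```bash
cat > h.py <<'E'
import numpy as np,cv2
from plant import ctrl
def ray(n,uv,z):
    i=ctrl.camera_info(n);K=np.array(i["camera_matrix"]);T=np.array(i["world_to_cam"]);R,t=T[:3,:3],T[:3,3]
    c=-R.T@t; d=R.T@np.linalg.solve(K,np.array([uv[0],uv[1],1.]))
    return c+d*(z-c[2])/d[2]
def proj(n,X):
    i=ctrl.camera_info(n);K=np.array(i["camera_matrix"]);T=np.array(i["world_to_cam"])
    q=K@(T[:3,:3]@np.array(X,float)+T[:3,3]);return q[:2]/q[2]
def cloud(n,d):
    i=ctrl.camera_info(n);K=np.array(i["camera_matrix"]);T=np.array(i["world_to_cam"])
    v,u=np.mgrid[:d.shape[0],:d.shape[1]]
    c=np.stack([(u-K[0,2])/K[0,0]*d,(v-K[1,2])/K[1,1]*d,d],-1)
    return (c-T[:3,3])@T[:3,:3]
E
python3 - <<'E'
from h import *
t=np.load("top0.npz");s=np.load("side0.npz")
cv2.imwrite("pics/topc.png",cv2.resize(t['p'][80:180,150:390,::-1],None,fx=3.3,fy=3.3,interpolation=cv2.INTER_CUBIC))
cv2.imwrite("pics/sidec.png",cv2.resize(s['p'][150:260,200:320,::-1],None,fx=5,fy=5,interpolation=cv2.INTER_CUBIC))
P=cloud("top",t['d'])
def rect(m):
    c=max(cv2.findContours(m.astype(np.uint8),cv2.RETR_EXTERNAL,cv2.CHAIN_APPROX_NONE)[0],key=cv2.contourArea)
    return cv2.boxPoints(cv2.minAreaRect(c)),cv2.contourArea(c)
p=t['p'].astype(int)
v,u=np.mgrid[:400,:640]
def W(m,z):
    b,a=rect(m)
    w=np.array([ray("top",q,z)[:2] for q in b]);e=w[1]-w[0],w[2]-w[1]
    print("px",b.round(1).tolist(),"c",w.mean(0).round(4),[ (round(float(np.linalg.norm(x)),4),round(float(np.degrees(np.arctan2(x[1],x[0]))),1)) for x in e])
mat=(p.max(2)<30)&(u>150)&(u<235)&(v>90)&(v<185); W(mat,.004)
Z=P[...,2]
for lo,hi in((225,300),(305,385)):
    reg=(u>lo)&(u<hi)&(v>75)&(v<165)
    W(reg&(Z>.066)&(Z<.1),.081)
    wood=reg&(p[...,0]-p[...,2]>25); W(wood,.081)
    m=reg&(Z>.07); print("z stats",np.percentile(Z[m],[5,50,95]))
# tab points in long box: interior
print(Z[100:140:2,336:350].round(3)*1000)
# clouds side
S=cloud("side",s['d']); print(S[160:190:3,262:290:3].round(3).tolist()[4:6])
E
```

```text
px [[163.6999969482422, 107.5], [214.89999389648438, 103.80000305175781], [219.39999389648438, 166.60000610351562], [168.1999969482422, 170.3000030517578]] c [0.6106 0.2205] [(0.155, -85.7), (0.192, -174.3)]
px [[242.39999389648438, 135.89999389648438], [244.1999969482422, 97.80000305175781], [282.6000061035156, 99.5999984741211], [280.79998779296875, 137.8000030517578]] c [ 6.491e-01 -3.000e-04] [(0.1109, -1.4), (0.1099, -92.7)]
px [[242.60000610351562, 138.6999969482422], [244.8000030517578, 97.5], [283.8999938964844, 99.5999984741211], [281.70001220703125, 140.8000030517578]] c [ 0.6452 -0.0024] [(0.1197, -1.6), (0.1118, -93.0)]
z stats [0.07369333 0.07941121 0.08792865]
px [[319.5, 143.0], [324.1000061035156, 87.30000305175781], [362.3999938964844, 90.4000015258789], [357.70001220703125, 146.10000610351562]] c [ 0.6529 -0.2223] [(0.1619, -4.4), (0.109, -94.9)]
px [[319.79998779296875, 146.0], [324.79998779296875, 87.0], [362.5, 90.0999984741211], [357.6000061035156, 149.10000610351562]] c [ 0.6491 -0.223 ] [(0.1714, -4.4), (0.1076, -94.9)]
z stats [0.07354508 0.07948073 0.0937510
[... 1563 characters left out ...]
3.   52.   53.   55.   54.
    57.   53.]
 [  52.   56.   53.   59.   53.   53.   56.   60.   52.   55.   54.   57.
    53.   53.]
 [  54.   54.   53.   57.   53.   55.   56.   49.   51.   56.   53.   50.
    55.   49.]]
[[[0.725, -0.248, 0.055], [0.713, -0.249, 0.058], [0.704, -0.253, 0.058], [0.695, -0.258, 0.057], [0.657, -0.219, 0.096], [0.65, -0.225, 0.095], [0.647, -0.238, 0.087], [0.658, -0.274, 0.058], [0.647, -0.276, 0.06], [0.627, -0.262, 0.076]], [[0.715, -0.233, 0.056], [0.704, -0.235, 0.058], [0.693, -0.236, 0.06], [0.661, -0.206, 0.092], [0.649, -0.204, 0.097], [0.645, -0.216, 0.09], [0.646, -0.235, 0.077], [0.652, -0.264, 0.055], [0.64, -0.263, 0.059], [0.632, -0.269, 0.058]]]
```

View pics/topc.png

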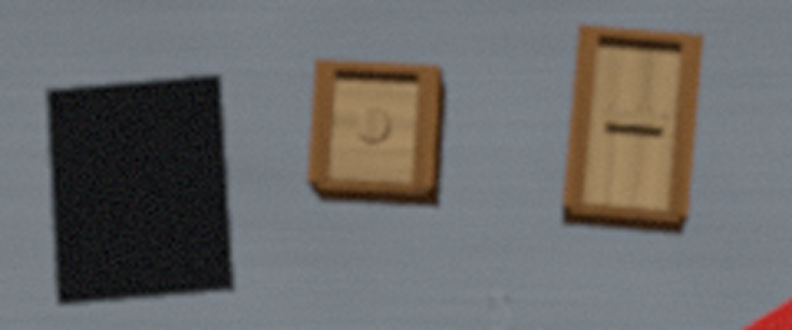

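View pics/sidec.png

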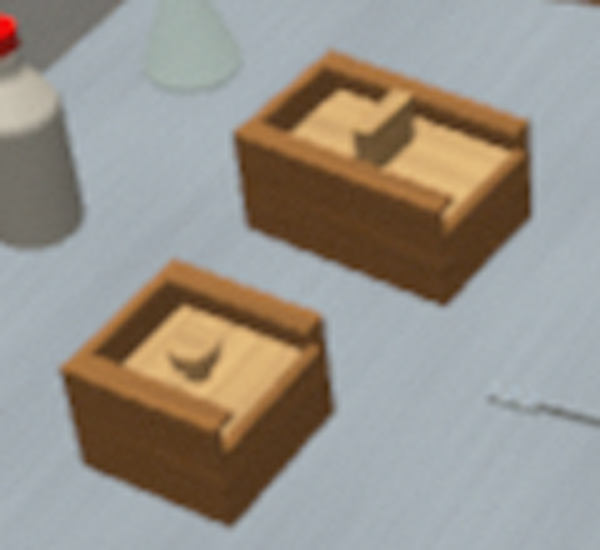

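The crop confirms it: the upright wooden tab is in the long box, with the lip at the near end. Next I'll measure the tab precisely.

```bash
python3 - <<'E'
from h import *
t=np.load("top0.npz");s=np.load("side0.npz")
v,u=np.mgrid[:400,:640]
for n,D,reg in(("top",t,(u>328)&(u<357)&(v>100)&(v<135)),("side",s,(u>262)&(u<290)&(v>160)&(v<190))):
    P=cloud(n,D['d']);Z=P[...,2]
    m=reg&(Z>.084)&(Z<.105)&(abs(P[...,0]-.65)<.03)&(abs(P[...,1]+.215)<.03)
    q=P[m]; r=cv2.minAreaRect((q[:,:2]*1000).astype(np.float32)); 
    # rays at z=.094
    w=np.array([ray(n,(a,b),.094)[:2] for b,a in np.argwhere(m)])
    r2=cv2.minAreaRect((w*1000).astype(np.float32))
    print(n,m.sum(),"cloud",q.mean(0).round(4),r,"ray",w.mean(0).round(4),r2, "px",np.argwhere(m).mean(0)[::-1])
# local grayscale of tab in top
print(cv2.cvtColor(t['p'],cv2.COLOR_RGB2GRAY)[106:128,330:356])
for c in((.652,-.2223),):print(proj("top",(*c,.094)),proj("side",(*c,.094)))
# side crop with predicted tab
y=np.radians(-4.4);ex=np.array([np.cos(y),np.sin(y),0]);ey=np.array([-ex[1],ex[0],0])
im=cv2.resize(s['p'][150:220,235:315,::-1],None,fx=8,fy=8,interpolation=cv2.INTER_CUBIC)
im2=cv2.resize(t['p'][80:155,310:370,::-1],None,fx=8,fy=8,interpolation=cv2.INTER_CUBIC)
b=np.array([.6529,-.2223,0])
for dx,dy,h,c in((80,54,81,(0,255,0)),(7,25,94,(255,0,0)),(7,25,56,(255,0,255))):
    for n,I,o in(("side",im,(235,150)),("top",im2,(310,80))):
        pts=[(proj(n,b+ex*a*dx/1e3+ey*k*dy/1e3+[0,0,h/1e3])-o+.5)*8 for a,k in((1,1),(1,-1),(-1,-1),(-1,1))]
        cv2.polylines(I,[np.array(pts).astype(int)],True,c,1)
cv2.imwrite("pics/s1.png",im);cv2.imwrite("pics/t1.png",im2)
E
```

```text
top 88 cloud [ 0.6529 -0.222   0.0912] ((653.2044677734375, -222.0206298828125), (45.56908416748047, 16.26491928100586), 85.7219467163086) ray [ 0.6521 -0.2219] ((651.632568359375, -221.95675659179688), (45.87461853027344, 15.833246231079102), 84.79632568359375) px [340.94318182 115.60227273]
side 63 cloud [ 0.6509 -0.2202  0.0925] ((654.28955078125, -215.39378356933594), (59.6464958190918, 20.642494201660156), 79.84542083740234) ray [ 0.6498 -0.2185] ((649.6773681640625, -212.31568908691406), (69.1556396484375, 21.849790573120117), 85.40582275390625) px [275.98412698 173.22222222]
[[116 126 131 130 129 128 129 131 137 135 135 134 131 128 124 123 120 126
  131 135 135 136 133 133 127 109]
 [117 127 130 128 127 126 131 129 132 136 135 133 133 129 126 121 123 126
  134 135 136 138 135 132 126 107]
 [120 128 128 130 128 130 129 132 136 137 136 133 131 130 126 122 121 127
  131 135 138 133 135 135 125 104]
 [122 130 131 128 129 130 128 129 138 139 138 134 132 130 124 119 123 129
  132 135 134 135 134 132 123 100]
 [123 129 132 128 130 128 129 134 135 136 137 132 133 130 125 121 124 129
 
[... 1243 characters left out ...]
135 132 131 130 134 138 140 137 136 134 132 126 127 128 132 134
  135 133 134 135 131 123 102  86]
 [131 134 135 134 130 128 135 139 141 138 138 135 131 128 129 133 133 136
  141 138 135 133 129 119 103  88]
 [133 133 135 133 131 129 133 139 138 136 136 133 129 127 129 131 136 137
  137 138 133 130 128 117  97  88]
 [131 133 136 134 129 131 132 137 139 137 137 132 133 129 129 132 136 138
  136 137 136 134 126 112  94  85]
 [136 133 134 133 127 128 134 139 137 135 134 134 128 126 129 133 135 138
  140 136 133 132 129 112  93  82]
 [133 134 136 131 129 126 134 139 138 138 135 133 131 127 128 132 135 137
  142 135 134 134 130 108  89  84]]
[341.08994973 115.64004367] [275.99590622 172.38615651]
```

View pics/s1.png

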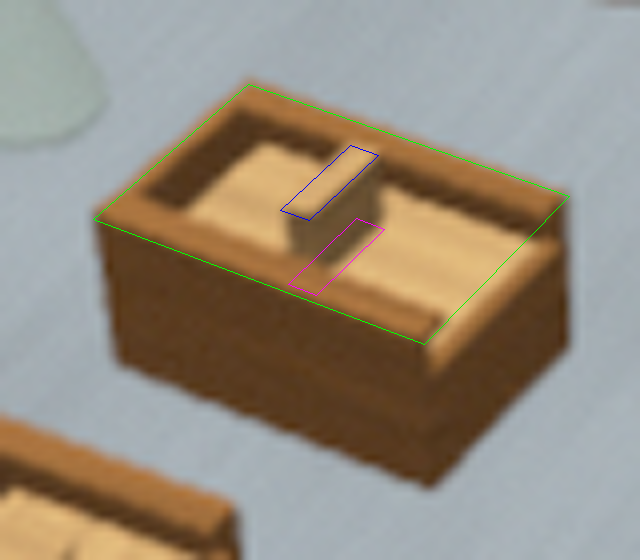

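View pics/t1.png

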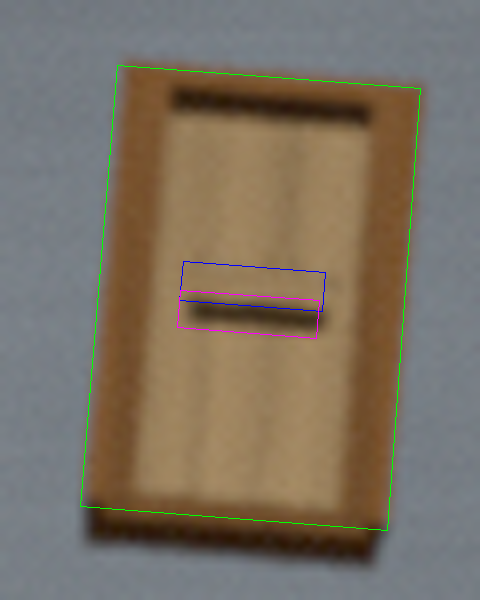

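```bash
cat >> h.py <<'E'
from scipy.spatial.transform import Rotation as Ro
def plan(pos,yaw_deg):
    """tool down, tool y at yaw_deg in world; print increments from measured pose"""
    s=ctrl.get_state();R=Ro.from_quat(s["tcp_rot"])
    y=np.radians(yaw_deg);ty=np.array([np.cos(y),np.sin(y),0]);tz=np.array([0,0,-1.]);tx=np.cross(ty,tz)
    Rt=Ro.from_matrix(np.stack([tx,ty,tz],1))
    print("t",round(s["time"],2),"pos",s["eef_pos"].round(4),"op",round(s["opening"],3),"F",s["contact_force"].round(1),"q",s["qpos"].round(2))
    a=R.as_matrix()[:,1];print(" yawY",round(np.degrees(np.arctan2(a[1],a[0])),2),"tilt",R.as_matrix()[:,2].round(4))
    print(" rotvec",(R.inv()*Rt).as_rotvec().round(4),"shift cm",(R.inv().apply(np.array(pos)-s["eef_pos"])*100).round(2))
E
python3 -c "
from h import *
plan((.652,-.2215,.245),-4.5)"
```

```text
t 0.1 pos [ 0.159  -0.6554  0.2441] op 1.001 F [-0.4  0.6 -0.3] q [-1.48  0.29  1.58 -0.    1.28 -0.15]
 yawY -76.37 tilt [-2.0e-04  2.1e-03 -1.0e+00]
 rotvec [-0.0016 -0.0016 -1.2544] shift cm [ 5.813e+01 -3.056e+01 -1.000e-02]
```

Request:
servo_tool(increments="0 0 -0.03 1.5 -0.8 0 5; 0 0 -0.1 4.5 -2.4 0 5; 0 0 -0.17 7.8 -4.1 0 5; 0 0 -0.24 11.1 -5.8 0 5; 0 0 -0.31 14.4 -7.5 0 5; 0 0 -0.38 17.7 -9.3 0 5; 0 0 -0.45 21 -11 0 5; 0 0 -0.52 24.3 -12.7 0 5; 0 0 -0.59 27.4 -14.4 0 5; 0 0 -0.64 30 -15.8 0 5", grip_force=60)

```text
time: 0.93
eef_pos: [0.4152, -0.4286, 0.245]
tcp_rot: [0.904, 0.428, 0.0, -0.0]
contact_force: [-0.3, 0.8, -0.6]
opening: 0.586
```

```bash
python3 -c "
from h import *
plan((.652,-.2215,.2),-4.5)"
```

```text
t 0.93 pos [ 0.4152 -0.4286  0.245 ] op 0.586 F [-0.3  0.8 -0.6] q [-0.97  0.12  1.77  0.    1.25 -0.28]
 yawY -39.37 tilt [ 2.0e-04  1.2e-03 -1.0e+00]
 rotvec [-3.000e-04 -1.200e-03 -6.086e-01] shift cm [31.02  5.17  4.53]
```

Request:
servo_tool(increments="0 0 -0.06 2.5 0.4 0 5; 0 0 -0.13 5.7 0.9 0 5; 0 0 -0.2 9 1.5 0.3 5; 0 0 -0.27 12.4 2 0.8 5; 0 0 -0.34 15.8 2.6 1.5 5; 0 0 -0.41 19.2 3.2 2.2 5; 0 0 -0.48 22.6 3.8 3 5; 0 0 -0.54 26 4.3 3.7 5; 0 0 -0.58 28.8 4.8 4.2 5; 0 0 -0.6 30.4 5 4.5 5")

```text
time: 1.77
eef_pos: [0.6474, -0.226, 0.1989]
tcp_rot: [0.737, 0.675, 0.0, -0.001]
contact_force: [-0.6, -0.1, -0.6]
opening: 0.586
```

Request:
servo_tool(increments="0 0 0 0 0 0 5; 0 0 0 0 0 0 5; 0 0 0 0 0 0 5")

```text
time: 2.02
eef_pos: [0.6454, -0.2304, 0.2006]
tcp_rot: [0.739, 0.673, -0.0, 0.0]
contact_force: [-0.2, 0.1, 0.1]
opening: 0.583
```

```bash
python3 -c "
from h import *
plan((.652,-.2215,.13),-4.5)"
```

```text
t 2.02 pos [ 0.6454 -0.2304  0.2006] op 0.583 F [-0.2  0.1  0.1] q [-0.49  0.34  1.59 -0.    1.21 -0.4 ]
 yawY -5.36 tilt [-4.e-04 -5.e-04 -1.e+00]
 rotvec [-0.0003  0.0005 -0.0151] shift cm [0.95 0.58 7.06]
```

Request:
servo_tool(increments="0 0 -0.015 0.5 0.3 1 5; 0 0 -0.015 0.95 0.6 3 5; 0 0 -0.015 0.95 0.58 5 5; 0 0 -0.015 0.95 0.58 6.5 5; 0 0 -0.015 0.95 0.58 7 5; 0 0 -0.015 0.95 0.58 7 5; 0 0 -0.015 0.95 0.58 7 5")

```text
time: 2.6
eef_pos: [0.6527, -0.2215, 0.1306]
tcp_rot: [0.734, 0.679, 0.0, 0.0]
contact_force: [-0.3, 0.2, 1.0]
opening: 0.586
```

```bash
python3 - <<'E'
from h import *
plan((.652,-.2215,.075),-4.5)
p,d=ctrl.read_camera("side");cv2.imwrite("pics/s2.png",cv2.resize(p[120:230,220:330,::-1],None,fx=5,fy=5,interpolation=cv2.INTER_CUBIC))
E
```

```text
t 2.6 pos [ 0.6527 -0.2215  0.1306] op 0.586 F [-0.3  0.2  1. ] q [-0.47  0.42  1.62 -0.    1.1  -0.4 ]
 yawY -4.51 tilt [ 2.e-04 -1.e-04 -1.e+00]
 rotvec [ 0.0002  0.0001 -0.0001] shift cm [-0.01 -0.07  5.56]
```

View pics/s2.png

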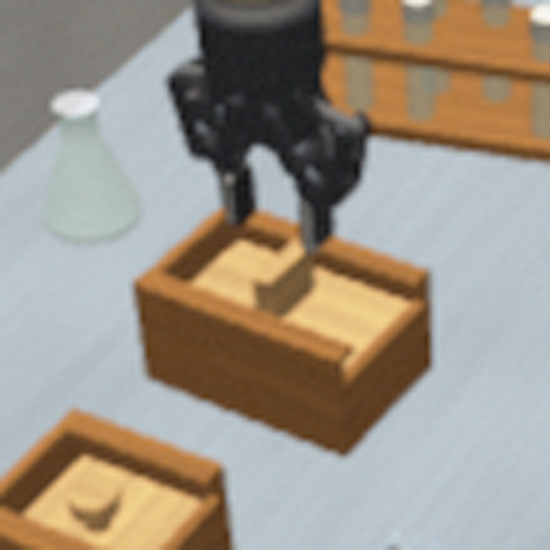

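The picture shows the fingers at about (235,200) and (315,230), straddling the tab's axis, with the tab below at (285,275). Descending.

Request:
servo_tool(increments="0 0 0 0 -0.05 0.5 5; 0 0 0 0 -0.07 1.5 5; 0 0 0 0 -0.07 2.7 5; 0 0 0 0 -0.07 3.8 5; 0 0 0 0 -0.07 4.7 5; 0 0 0 0 -0.07 5.3 5; 0 0 0 0 -0.07 5.5 5; 0 0 0 0 -0.07 5.5 5; 0 0 0 0 -0.07 5.5 5")

```text
time: 3.4
eef_pos: [0.6522, -0.2209, 0.0754]
tcp_rot: [0.734, 0.679, 0.0, 0.0]
contact_force: [-0.4, -0.4, 0.5]
opening: 0.586
```

```bash
python3 - <<'E'
from h import *
plan((.652,-.2215,.075),-4.5)
E
```

```text
t 3.4 pos [ 0.6522 -0.2209  0.0754] op 0.586 F [-0.4 -0.4  0.5] q [-0.47  0.49  1.64  0.    1.01 -0.4 ]
 yawY -4.47 tilt [ 3.e-04 -1.e-04 -1.e+00]
 rotvec [0.0003 0.0001 0.0006] shift cm [-0.06 -0.02  0.04]
```

No contact. Closing in stages at low force so that any offset shows up.

Request:
servo_tool(increments="0 0 0 0 0 0 3; 0 0 0 0 0 0 2.2; 0 0 0 0 0 0 1.8; 0 0 0 0 0 0 1.5; 0 0 0 0 0 0 1.3; 0 0 0 0 0 0 1; 0 0 0 0 0 0 0.8; 0 0 0 0 0 0 0.8; 0 0 0 0 0 0 0.8", grip_force=30)

```text
time: 4.15
eef_pos: [0.654, -0.2216, 0.0769]
tcp_rot: [0.734, 0.679, 0.001, 0.003]
contact_force: [5.7, -1.2, 0.6]
opening: 0.157
```

```bash
python3 - <<'E'
from h import *
plan((.652,-.2215,.075),-4.5)
print(ctrl.get_state()["wrist_torque"])
E
```

```text
t 4.15 pos [ 0.654  -0.2216  0.0769] op 0.157 F [ 5.7 -1.2  0.6] q [-0.47  0.48  1.64  0.    1.01 -0.4 ]
 yawY -4.51 tilt [ 0.0058 -0.0021 -1.    ]
 rotvec [ 0.0059  0.0016 -0.0002] shift cm [-0.   -0.2   0.19]
[-0.21864472 -0.80224226 -0.15383574]
```

Request:
servo_tool(increments="0 0 0 0 0.1 0 0.8; 0 0 0 0 0.2 0 0.8; 0 0 0 0 0.25 0 0.8; 0 0 0 0 0.25 0 0.8; 0 0 0 0 0.25 0 0.8", grip_force=30)

```text
time: 4.57
eef_pos: [0.6543, -0.2215, 0.0765]
tcp_rot: [0.734, 0.679, -0.001, -0.0]
contact_force: [-1.5, -0.8, 6.0]
opening: 0.158
```

```bash
python3 - <<'E'
from h import *
plan((.652,-.2215,.075),-4.5)
print(ctrl.get_state()["wrist_torque"])
E
```

```text
t 4.57 pos [ 0.6543 -0.2215  0.0765] op 0.158 F [-1.5 -0.8  6. ] q [-0.47  0.49  1.64 -0.    1.02 -0.39]
 yawY -4.47 tilt [-1.e-03 -6.e-04 -1.e+00]
 rotvec [-0.001   0.0007  0.0006] shift cm [-0.01 -0.23  0.15]
[-0.13681247  0.11689256 -0.11085106]
```

Request:
servo_tool(increments="0 0 0 0 0 0 0.8; 0 0 0 0 0 0 0.8; 0 0 0 0 0 0 0.8; 0 0 0 0 0 -0.2 0.8; 0 0 0 0 0 -0.5 0.8; 0 0 0 0 0 -0.9 0.8; 0 0 0 0 0 -1.3 0.8; 0 0 0 0 0 -1.5 0.8; 0 0 0 0 0 -1.5 0.8; 0 0 0 0 0 -1.5 0.8", grip_force=60)

```text
time: 5.4
eef_pos: [0.6539, -0.2208, 0.0902]
tcp_rot: [0.734, 0.679, -0.0, -0.001]
contact_force: [0.0, -0.5, -1.3]
opening: 0.155
```

```bash
python3 - <<'E'
from h import *
plan((.6543,-.2215,.0905),-4.5)
print(ctrl.get_state()["wrist_torque"])
p,d=ctrl.read_camera("side");cv2.imwrite("pics/s3.png",cv2.resize(p[120:230,220:330,::-1],None,fx=5,fy=5,interpolation=cv2.INTER_CUBIC))
E
```

```text
t 5.4 pos [ 0.6539 -0.2208  0.0902] op 0.155 F [ 0.  -0.5 -1.3] q [-0.47  0.47  1.63 -0.    1.04 -0.39]
 yawY -4.45 tilt [-1.7e-03  6.0e-04 -1.0e+00]
 rotvec [-0.0018 -0.0005  0.0009] shift cm [-0.07  0.05 -0.03]
[ 0.03183844 -0.00654131  0.01941872]
```

View pics/s3.png

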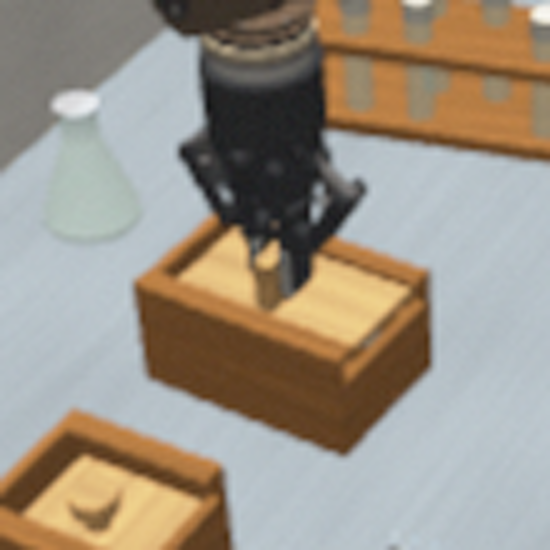

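The lid is up about 14 mm, carried (−1.3 N) and above the lip at (385,315). Sliding it out.

Request:
servo_tool(increments="0 0 0 0 -0.2 0 0.8; 0 0 0 0 -0.7 0 0.8; 0 0 0 0 -1.4 0 0.8; 0 0 0 0 -2.3 0 0.8; 0 0 0 0 -3.2 0 0.8; 0 0 0 0 -4.1 0 0.8; 0 0 0 0 -5 0 0.8; 0 0 0 0 -5.8 0 0.8; 0 0 0 0 -6.3 0 0.8; 0 0 0 0 -6.5 0 0.8")

```text
time: 6.28
eef_pos: [0.5887, -0.2158, 0.0904]
tcp_rot: [0.734, 0.679, -0.0, -0.0]
contact_force: [-0.8, -0.4, -1.6]
opening: 0.151
```

```bash
python3 - <<'E'
from h import *
y=np.radians(-4.5); a=np.array([.6539,-.2212])-.165*np.array([np.cos(y),np.sin(y)]);print(a)
plan((a[0],a[1],.0905),-4.5)
print(ctrl.get_state()["wrist_torque"])
E
```

```text
[ 0.48940864 -0.20825425]
t 6.28 pos [ 0.5887 -0.2158  0.0904] op 0.151 F [-0.8 -0.4 -1.6] q [-0.51  0.35  1.8  -0.    0.99 -0.43]
 yawY -4.49 tilt [-3.e-04  2.e-04 -1.e+00]
 rotvec [-0.0004 -0.0002  0.0002] shift cm [-0.02 -9.96 -0.01]
[-0.05365985  0.01172781 -0.04757136]
```

Request:
servo_tool(increments="0 0 0 0 -0.3 0 0.8; 0 0 0 0 -1 0 0.8; 0 0 0 0 -2 0 0.8; 0 0 0 0 -3.2 0 0.8; 0 0 0 0 -4.5 0 0.8; 0 0 0 0 -5.8 0 0.8; 0 0 0 0 -7.1 0 0.8; 0 0 0 0 -8.4 0 0.8; 0 0 0 0 -9.4 0 0.8; 0 0 0 0 -10 0 0.8")

```text
time: 7.12
eef_pos: [0.4886, -0.2078, 0.0901]
tcp_rot: [0.734, 0.679, -0.0, -0.0]
contact_force: [0.5, -0.0, -1.0]
opening: 0.152
```

Request:
servo_tool(increments="0 0 0 0 0 0 0.8; 0 0 0 0 0 0 0.8; 0 0 0 0 0 0 0.8")

```text
time: 7.37
eef_pos: [0.4906, -0.2085, 0.0907]
tcp_rot: [0.734, 0.679, 0.0, 0.001]
contact_force: [-0.6, -0.5, -2.0]
opening: 0.154
```

```bash
python3 - <<'E'
from h import *
plan((.61,.2205,.2),5)
for n in("side","top"):
    p,d=ctrl.read_camera(n);np.savez(n+"4.npz",p=p,d=d)
    c=p[120:260,220:400] if n=="side" else p[80:230,150:390]
    cv2.imwrite(f"pics/{n}4.png",cv2.resize(c[:,:,::-1],None,fx=3.3,fy=3.3,interpolation=cv2.INTER_CUBIC))
E
```

```text
t 7.37 pos [ 0.4906 -0.2085  0.0907] op 0.154 F [-0.6 -0.5 -2. ] q [-0.59  0.16  2.04  0.    0.94 -0.51]
 yawY -4.47 tilt [ 1.e-03 -5.e-04 -1.e+00]
 rotvec [ 0.001   0.0005 -0.1653] shift cm [ 43.69   8.58 -10.94]
```

View pics/side4.png

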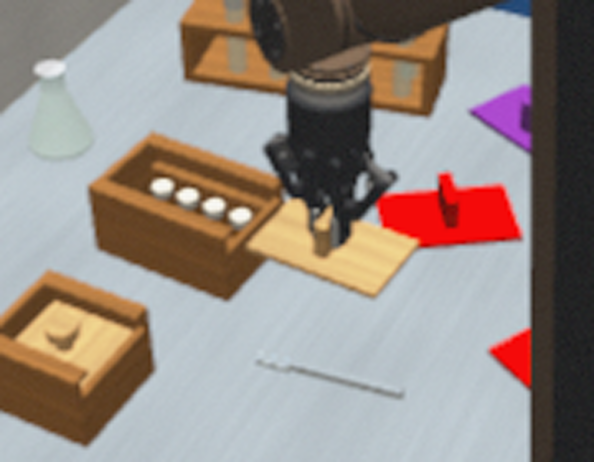

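View pics/top4.png

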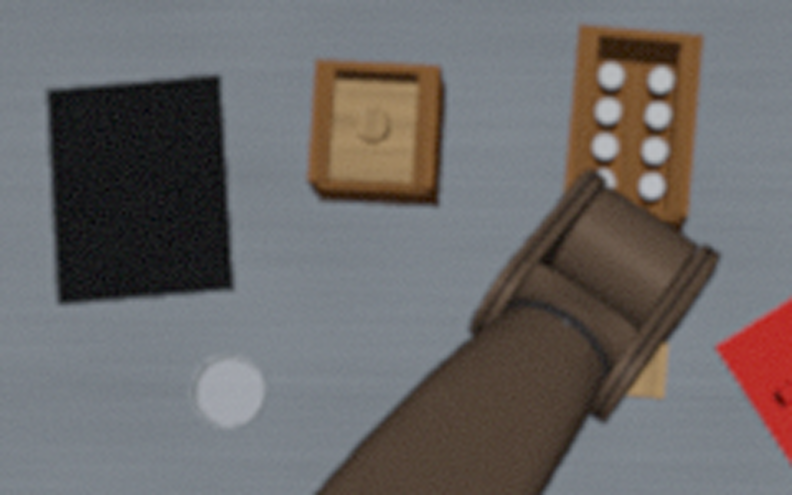

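The lid is out, level, and clear of the box end at (250,245). I'll raise it and carry it over to the mat.

Request:
servo_tool(increments="0 0 0 0 0 -0.4 0.8; 0 0 0 0 0 -1.4 0.8; 0 0 0 0 0 -2.8 0.8; 0 0 0 0 0 -4.4 0.8; 0 0 0 0.3 0 -6 0.8; 0 0 0 1 0 -7.6 0.8; 0 0 -0.01 2.2 0.2 -9 0.8; 0 0 -0.02 4 0.5 -10 0.8; 0 0 -0.03 6 1 -10.6 0.8; 0 0 -0.04 8.2 1.5 -10.9 0.8")

```text
time: 8.3
eef_pos: [0.5125, -0.1275, 0.2021]
tcp_rot: [0.721, 0.693, 0.001, 0.002]
contact_force: [-0.4, 0.1, -2.0]
opening: 0.15
```

Request:
servo_tool(increments="0 0 -0.01 2.5 0.5 0 0.8; 0 0 -0.02 5 1 0 0.8; 0 0 -0.03 7.5 1.5 0 0.8; 0 0 -0.04 10 2 0 0.8; 0 0 -0.05 12.5 2.5 0 0.8; 0 0 -0.06 15 3 0 0.8; 0 0 -0.07 17.5 3.5 0 0.8; 0 0 -0.08 20 4 0 0.8; 0 0 -0.09 22.4 4.5 0 0.8; 0 0 -0.1 24.5 4.9 0 0.8")

```text
time: 9.13
eef_pos: [0.5701, 0.1171, 0.2005]
tcp_rot: [0.684, 0.729, 0.001, 0.0]
contact_force: [-0.3, -0.9, -1.3]
opening: 0.155
```

```bash
python3 - <<'E'
from h import *
plan((.61,.2205,.2),5)
E
```

```text
t 9.13 pos [0.5701 0.1171 0.2005] op 0.155 F [-0.3 -0.9 -1.3] q [ 0.03  0.12  1.85  0.    1.17 -0.04]
 yawY 3.63 tilt [ 1.3e-03  3.0e-04 -1.0e+00]
 rotvec [ 0.0013 -0.0002 -0.024 ] shift cm [10.07  4.64  0.05]
```

Request:
servo_tool(increments="0 0 -0.01 2 0.9 0 0.8; 0 0 -0.02 4 1.8 0 0.8; 0 0 -0.02 6 2.8 0 0.8; 0 0 -0.02 8 3.7 0 0.8; 0 0 -0.02 9.5 4.4 0 0.8; 0 0 -0.02 10 4.6 0 0.8; 0 0 -0.02 10 4.6 0 0.8; 0 0 -0.02 10 4.6 0 0.8")

```text
time: 9.8
eef_pos: [0.6092, 0.2177, 0.1996]
tcp_rot: [0.677, 0.736, -0.0, 0.0]
contact_force: [-0.1, -0.6, -0.4]
opening: 0.154
```

```bash
python3 - <<'E'
from h import *
for n,lim in(("top",(150,235,90,185)),("side",(150,265,255,340))):
    p=np.load(n+"0.npz")['p'].astype(int);v,u=np.mgrid[:400,:640]
    g=p.max(2)
    m=(g<60)&(u>lim[0])&(u<lim[1])&(v>lim[2])&(v<lim[3])
    c=max(cv2.findContours(m.astype(np.uint8),cv2.RETR_EXTERNAL,cv2.CHAIN_APPROX_NONE)[0],key=cv2.contourArea)[:,0]
    w=np.array([ray(n,q,.004)[:2] for q in c]);r=cv2.minAreaRect((w*1000).astype(np.float32))
    M=cv2.moments((w*1000).astype(np.float32).reshape(-1,1,2)) ;print(n,r,M['m10']/M['m00'],M['m01']/M['m00'])
plan((.61,.2205,.2),5)
E
```

```text
top ((610.6807250976562, 219.53509521484375), (195.34490966796875, 155.51893615722656), 5.213790416717529) 610.6369967767242 219.63851874619027
side ((610.4514770507812, 220.684814453125), (195.98178100585938, 157.1682891845703), 5.0492401123046875) 610.4239867531047 220.8702792716708
t 9.8 pos [0.6092 0.2177 0.1996] op 0.154 F [-0.1 -0.6 -0.4] q [ 0.19  0.26  1.69 -0.    1.19  0.1 ]
 yawY 4.73 tilt [-1.e-04 -6.e-04 -1.e+00]
 rotvec [-0.0001  0.0005 -0.0048] shift cm [ 0.27  0.1  -0.04]
```

Request:
servo_tool(increments="0 0 -0.005 0.2 0.1 0.5 0.8; 0 0 -0.005 0.25 0.13 1.8 0.8; 0 0 -0.005 0.25 0.13 3.6 0.8; 0 0 -0.005 0.25 0.13 5.6 0.8; 0 0 -0.005 0.25 0.13 7.7 0.8; 0 0 -0.005 0.25 0.13 9.8 0.8; 0 0 -0.005 0.25 0.13 11.7 0.8; 0 0 -0.005 0.25 0.13 13.2 0.8; 0 0 -0.005 0.25 0.13 14.2 0.8; 0 0 -0.005 0.25 0.13 14.6 0.8")

```text
time: 10.63
eef_pos: [0.609, 0.2199, 0.0506]
tcp_rot: [0.676, 0.737, -0.002, -0.001]
contact_force: [-1.1, -0.6, -1.9]
opening: 0.154
```

Request:
servo_tool(increments="0 0 0 0 0 0 0.8; 0 0 0 0 0 0 0.8; 0 0 0 0 0 0 0.8")

```text
time: 10.88
eef_pos: [0.6115, 0.2208, 0.0549]
tcp_rot: [0.676, 0.737, 0.001, 0.001]
contact_force: [0.5, -0.3, -1.5]
opening: 0.159
```

```bash
python3 - <<'E'
from h import *
p,d=ctrl.read_camera("side");cv2.imwrite("pics/side5.png",cv2.resize(p[200:350,120:300,::-1],None,fx=4,fy=4,interpolation=cv2.INTER_CUBIC))
plan((.6105,.220,.034),5)
E
```

```text
t 10.93 pos [0.6116 0.2208 0.055 ] op 0.152 F [ 0.1 -0.6  0. ] q [ 0.19  0.44  1.75 -0.    0.94  0.1 ]
 yawY 4.99 tilt [ 2.9e-03  6.0e-04 -1.0e+00]
 rotvec [ 0.003  -0.0003 -0.0002] shift cm [-0.08 -0.12  2.1 ]
```

View pics/side5.png

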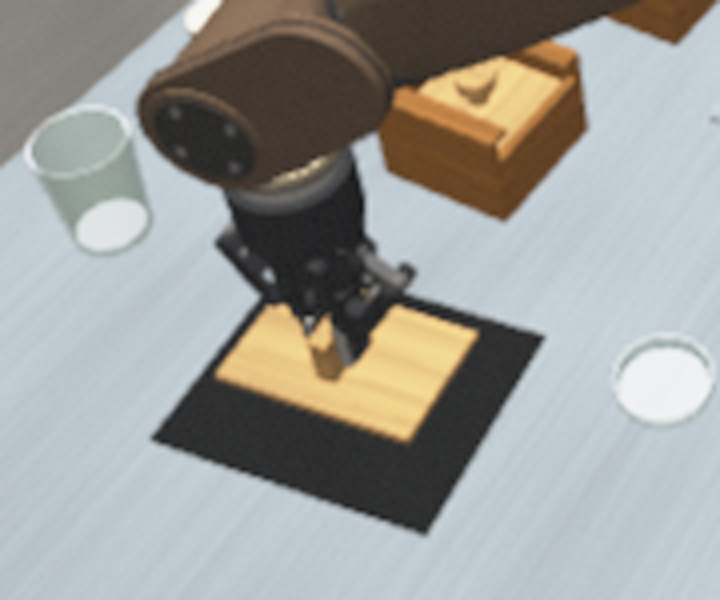

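The lid is level above the mat and aligned with it. Creeping down.

Request:
servo_tool(increments="0 0 0 -0.08 -0.05 0.2 0.8; 0 0 0 -0.08 -0.1 0.5 0.8; 0 0 0 -0.08 -0.1 0.8 0.8; 0 0 0 -0.08 -0.1 1.1 0.8; 0 0 0 -0.08 -0.1 1.4 0.8; 0 0 0 -0.08 -0.1 1.6 0.8; 0 0 0 -0.08 -0.1 1.8 0.8; 0 0 0 -0.08 -0.1 1.9 0.8; 0 0 0 -0.08 -0.1 2 0.8; 0 0 0 -0.08 -0.1 2 0.8")

```text
time: 11.77
eef_pos: [0.6094, 0.2197, 0.0331]
tcp_rot: [0.676, 0.737, -0.0, -0.0]
contact_force: [-0.7, 0.4, -0.8]
opening: 0.153
```

```bash
python3 - <<'E'
from h import *
plan((.6105,.220,.0305),5)
E
```

```text
t 11.77 pos [0.6094 0.2197 0.0331] op 0.153 F [-0.7  0.4 -0.8] q [0.19 0.47 1.76 0.   0.91 0.1 ]
 yawY 4.98 tilt [-4.e-04 -0.e+00 -1.e+00]
 rotvec [-0.0004  0.     -0.0003] shift cm [0.02 0.11 0.26]
```

Request:
servo_tool(increments="0 0 0 0 0 0.05 0.8; 0 0 0 0 0 0.1 0.8; 0 0 0 0 0 0.15 0.8; 0 0 0 0 0 0.2 0.8; 0 0 0 0 0 0.2 0.8; 0 0 0 0 0 0.2 0.8")

```text
time: 12.27
eef_pos: [0.6095, 0.2197, 0.0313]
tcp_rot: [0.676, 0.737, -0.0, -0.0]
contact_force: [0.4, 0.0, -1.8]
opening: 0.156
```

Request:
servo_tool(increments="0 0 0 0 0.05 0.05 0.8; 0 0 0 0 0.05 0.1 0.8; 0 0 0 0 0.05 0.1 0.8; 0 0 0 0 0.05 0.1 0.8")

```text
time: 12.6
eef_pos: [0.6102, 0.2198, 0.0306]
tcp_rot: [0.676, 0.737, 0.0, 0.0]
contact_force: [-0.0, -0.3, 0.3]
opening: 0.157
```

Request:
servo_tool(increments="0 0 0 0 0 0.05 0.8; 0 0 0 0 0 0.1 0.8; 0 0 0 0 0 0.1 0.8; 0 0 0 0 0 0.1 0.8")

```text
time: 12.93
eef_pos: [0.6102, 0.2198, 0.0305]
tcp_rot: [0.676, 0.737, -0.0, 0.0]
contact_force: [-2.8, -0.4, 5.9]
opening: 0.154
```

It is seated: +5.9 N with no further descent. Releasing gently.

Request:
servo_tool(increments="0 0 0 0 0 -0.05 1; 0 0 0 0 0 -0.05 1.2; 0 0 0 0 0 -0.05 1.5; 0 0 0 0 0 -0.05 2; 0 0 0 0 0 -0.05 2.6; 0 0 0 0 0 -0.05 3.4; 0 0 0 0 0 -0.05 4.2; 0 0 0 0 0 -0.05 5; 0 0 0 0 0 -0.05 5; 0 0 0 0 0 -0.05 5", grip_force=20)

```text
time: 13.77
eef_pos: [0.61, 0.2198, 0.0298]
tcp_rot: [0.676, 0.737, 0.0, 0.0]
contact_force: [0.5, -0.7, -0.6]
opening: 0.587
```

```bash
python3 - <<'E'
from h import *
plan((.6105,.220,.15),5)
E
```

```text
t 13.77 pos [0.61   0.2198 0.0298] op 0.587 F [ 0.5 -0.7 -0.6] q [0.19 0.47 1.76 0.   0.91 0.1 ]
 yawY 4.98 tilt [ 0.  0. -1.]
 rotvec [ 0.     -0.     -0.0003] shift cm [  0.02   0.05 -12.02]
```

Rising straight up, then backing away to free the view.

Request:
servo_tool(increments="0 0 0 0 0 -0.4 5; 0 0 0 0 0 -1.5 5; 0 0 0 0 0 -3 5; 0 0 0 0 0 -5 5; 0 0 0 0 0 -7.5 5; 0 0 0 0 0 -10 5; 0 0 0 0 0 -12.5 5; 0 0 0 0 0 -15 5; 0 0 0 0 0 -17 5; 0 0 0 0 0 -18 5")

```text
time: 14.6
eef_pos: [0.6117, 0.2202, 0.216]
tcp_rot: [0.676, 0.737, 0.003, 0.002]
contact_force: [1.0, -1.3, 1.7]
opening: 0.586
```

Request:
servo_tool(increments="0 0 0 -1 -0.3 0 5; 0 0 0 -3.5 -1 0 5; 0 0 0 -6.5 -2 0 5; 0 0 0 -9.5 -3 0 5; 0 0 0 -12.5 -4 0 5; 0 0 0 -15.5 -5 0 5; 0 0 0 -18.5 -6 0 5; 0 0 0 -21.5 -7 0 5; 0 0 0 -23.5 -7.6 0 5; 0 0 0 -24.5 -8 0 5")

```text
time: 15.43
eef_pos: [0.5499, -0.0339, 0.2085]
tcp_rot: [0.677, 0.736, -0.001, -0.001]
contact_force: [0.6, 0.6, 0.2]
opening: 0.588
```

Request:
servo_tool(increments="0 0 0 0 0 0 5; 0 0 0 0 0 0 5; 0 0 0 0 0 0 5; 0 0 0 0 0 0 5")

```text
time: 15.77
eef_pos: [0.5517, -0.0301, 0.2096]
tcp_rot: [0.675, 0.738, 0.0, -0.0]
contact_force: [0.0, -0.4, -0.3]
opening: 0.581
```

```bash
python3 - <<'E'
from h import *
plan((.6105,.220,.15),5)
v,u=np.mgrid[:400,:640]
for n,lim in(("top",(150,235,90,185)),("side",(150,265,225,340))):
    p,d=ctrl.read_camera(n);np.savez(n+"6.npz",p=p,d=d)
    c=p[140:350,100:340] if n=="side" else p[80:230,150:390]
    cv2.imwrite(f"pics/{n}6.png",cv2.resize(c[:,:,::-1],None,fx=2.8,fy=2.8,interpolation=cv2.INTER_CUBIC))
    q=p.astype(int);m=(q[...,0]-q[...,2]>25)&(q[...,0]>70)&(u>lim[0])&(u<lim[1])&(v>lim[2])&(v<lim[3])
    k=max(cv2.findContours(m.astype(np.uint8),cv2.RETR_EXTERNAL,cv2.CHAIN_APPROX_NONE)[0],key=cv2.contourArea)[:,0]
    w=np.array([ray(n,a,.010)[:2] for a in k]);print(n,cv2.minAreaRect((w*1000).astype(np.float32)))
    P=cloud(n,d);M=m; print("z",np.percentile(P[M][:,2],[5,50,95]))
E
```

```text
t 15.77 pos [ 0.5517 -0.0301  0.2096] op 0.581 F [ 0.  -0.4 -0.3] q [-0.24  0.05  1.91  0.    1.18 -0.33]
 yawY 5.08 tilt [-3.e-04  4.e-04 -1.e+00]
 rotvec [-0.0003 -0.0004  0.0013] shift cm [24.39  8.07  5.97]
top ((609.573974609375, 215.22061157226562), (145.15773010253906, 92.6567153930664), 4.737774848937988)
z [0.00300245 0.01181164 0.55479783]
side ((609.8399658203125, 213.74432373046875), (146.1897735595703, 98.08235168457031), 5.113006591796875)
z [0.00615038 0.01270467 0.07841251]
```

View pics/side6.png

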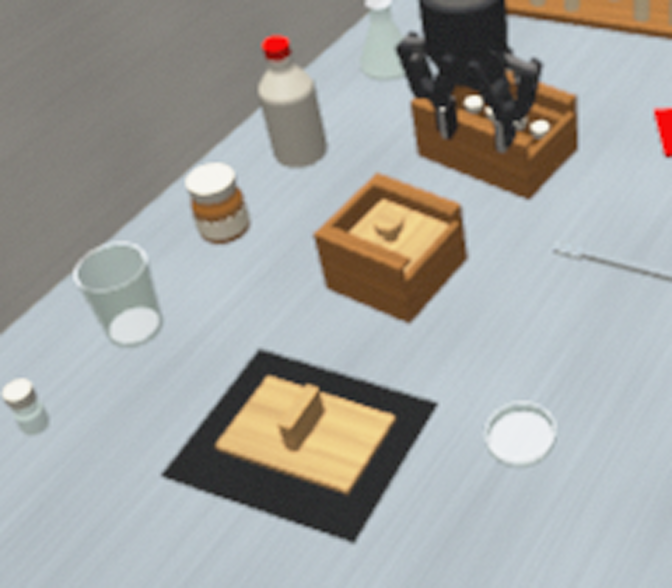

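View pics/top6.png

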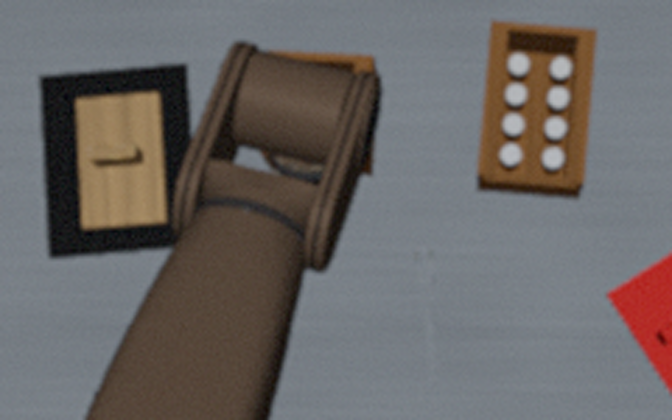

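The lid lies flat on the mat, tab up, about 5 mm off centre in y. The square lid is still in place and the vial box is open. The gripper hangs free, about 0.2 m above the bench, so I'm handing in.

```bash
python3 - <<'E'
from h import *
a=np.load("side0.npz")['p'];b=np.load("side6.npz")['p']
print("square box change in side view",np.abs(a[205:250,215:265].astype(int)-b[205:250,215:265]).mean())
print(ctrl.get_state()["contact_force"].round(2)); print(ctrl.sign_off())
E
```

```text
square box change in side view 14.78637037037037
[-0.27 -0.14  0.26]
the job is handed in; nothing more can be done
None
```

```bash
python3 - <<'E'
import numpy as np,cv2
a=np.load("side0.npz")['p'];b=np.load("side6.npz")['p']
cv2.imwrite("pics/cmp.png",cv2.resize(np.hstack([x[200:255,210:270,::-1] for x in(a,b)]),None,fx=6,fy=6,interpolation=cv2.INTER_CUBIC))
E
```

```text
(no output)
```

View pics/cmp.png

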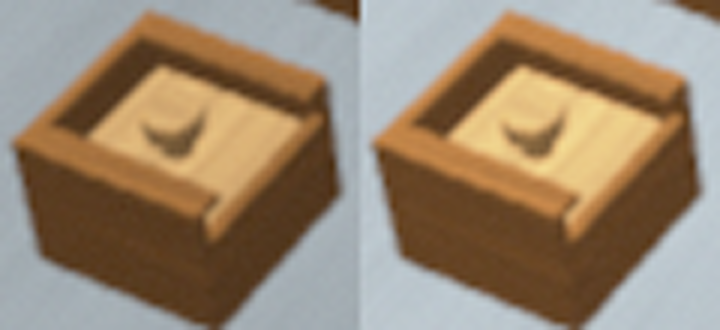

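The long vial box is open and its lid is on the black mat; I handed the job in at about 16 s of the 54 s allowed. I gripped the lid by its tab, raised it about 14 mm and slid it about 164 mm straight out over the lip. I then carried it across, lowered it until it touched down with about 6 N, released it and backed the gripper away.

**Placement:** in the last pictures the lid lies flat with its tab up, lined with the mat to within about half a degree. Its centre measured about (0.610, 0.215) m, against about (0.6105, 0.220) m for the mat. The top view puts it 4 mm off the mat's centre in y and the side view 7 mm, both towards the square box. I left that uncorrected.

**Square box:** my automatic before-and-after check did not come out clean: the pixels changed by about 15 grey levels on average. A side-by-side crop, viewed after I handed in, shows only brighter lighting; the lid and knob are where they were.

**Robot:** at hand-in it was touching nothing, with contact forces under 0.3 N. The highest contact force in the readings I took was about 6.5 N.

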